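Refit the bag sealer's pointer knob and hold it pressed

ROBOT

A 6-joint arm with a two-finger parallel gripper is mounted at the origin on the work surface. World frame = base frame: x ahead of the robot, y to its left, z up, the work surface at z = 0. Lengths are in m, angles in rad, forces in N, time in s.
With the tool pointing down it reaches from about 0.275 to 0.825 m from the base axis. Payload 4.9 kg.
Tool frame: the origin (TCP) lies at the very end of the fingers, on their centre line; the grasp point (between the pads) lies pinch_z behind it (pinch_z is the distance from the TCP to the grasp point, in m); z points along the fingers, y is the direction in which the jaws open and shut (so a half turn about z gives the same grasp; the last joint's range is limited). The gripper opens to 85 mm and grips with 20 to 120 N. Pads are 22 mm wide; open, the fingers measure 114 mm over their backs; the gripper's body (76 mm by 85 mm) begins 54 mm behind the grasp point. The pads swing forward as they close: fully open they stand 13 mm farther back than shut.
Start: joints at [-1.237, 0.326, -0.193, 1.052, 0, 1.437], TCP at [0.248, -0.491, 0.231] pointing down, gripper open.
Joint ranges: [-2.65, 2.65], [-0.97, 1.79], [-1.3, 1.35], [-1.93, 2.1], [-1.47, 1.37], [-3.14, 3.14]. Speed limits (rad/s): [2.57, 2.57, 3.14, 3.14, 3.14, 3.14].

INTERFACE

Orientations are given as a rotation vector (axis times angle).
In Python, from rig import * gives the robot as it stands. The module is installed in compiled form; this text tells all that it offers.
- The arm moves only by the tool play_rows, never from a script. Its argument "moves" is a list of rows, each a list of 3 entries, a list of its own where there are three numbers: the shift along the tool's x, y, z in m, then the turn about the tool's z in rad, then the closure, from 0 (fully open) to 1 (shut). A call has 1 to 5 rows; each row is the pose to reach, as a shift and turn from the pose commanded when the call began, along the tool's axes at that moment; what a row does not reach only later rows make up. A row lasts 1/8 s, in which the tool goes at most 62.5 mm and 10.7 degrees, less where a joint would pass 70% of its speed; a pose out of reach is approached as far as the arm can. A call with a gripper value outside its range is refused whole. The fingers move at their own pace and stop on an object; the grip force is fixed at half the most. Time passes only in rows, so rows that repeat a pose let the fingers close. It gives the time, the measured TCP pose, the force and the opening at its end, in the units of the state.
- sense(): the state, without advancing time (a new reading comes with each control period).
- grab_frame(name): name is "scene" or "top" or "wrist"; returns a dict with "image" (420x560x3 uint8, red, green, blue), "depth" (420x560 float32, m along the optical axis (not along the pixel's ray), 0 where there is no reading), "camera_matrix" (3x3 intrinsics, pixels), "xyz" and "rotation" of the camera in the world. Camera axes: x right, y down, z forward; pixel columns grow to the right and rows downward; lengths in m; the calibration is good to about 2 mm. The wrist camera is an equidistant fisheye: a pixel r from the principal point sees the ray r / f radians off the axis. A picture is of the moment at which its call begins.
- finish_job(): hands the job in, once; it reports no verdict.
Trained networks look in a picture, given as the dict that the camera call returned (one of the last four; its "shot" number tells which), for a name from the list of things; names that differ only in an ending like _2 or _b are one class to them, and where a whole thing is asked for, a point or a joint stands for the part that bears it (a point fixed in the world has none). Each returns a list of dicts, best first, with "conf" (0 to 1); they miss things now and then, are a little off and sometimes report something else, mostly with a low value. They report only what shows in the picture. A call takes as long as a camera call. They do not tell look-alikes from the thing itself.
- spot_in(picture, thing): "position" ([x, y, z] in m, in world coordinates, good to about 4 mm: the middle of the surface that is visible of it).
- silhouettes(picture, thing): "mask" (420x560 bool, what is visible of it).
- mark_of(picture, thing): "position" ([x, y, z] in m, in world coordinates, good to about 4 mm: a listed point, or the origin of a listed thing).
The state is a dict: "time_s": time; "joint_pos": joint angles; "joint_velocities": joint speeds; "joint_efforts": joint torques, N m; "eef_pos": TCP position; "tool_rot": TCP orientation; "wrist_force": force on the tool from outside, world axes, zero at the start; "ft_torque": the same for the moment, N m; "width": finger opening in m.
Only numpy, scipy, OpenCV 4.12 (cv2) and the standard library are available. Lean on these libraries where they do the work, as an engineer would, in place of code of your own. Each camera call takes 0.05 s, during which the arm holds its last target. There are 200 camera calls.

TASK

The black pointer knob has come off the bag sealer: pick it up, turn it so that the flat in its bore (on the pointed side) matches the flat of the bare D-shaft on top of the sealer, and push it fully home on the shaft. Then press the knob down to the stop of the sprung shaft, which is the sealer's test position, and finish while still holding it pressed there: do not let go. Leave the other things on the bench where they are.

Things in the scene. Friction and masses are not known exactly. Their poses are not given: they have to be found in the camera images.
- knob_center (a point): Centre, half-way up, of the loose black plastic pointer knob, about 60 g, standing on its underside: a teardrop from above, one end pointed (the nose) with a white line. 46 mm tall. Upright parallel flanks to grip, 34 mm apart (y = +-17 mm, flat over x = -12 to +16 mm, full height); round back at x = -19 mm, nose tip at x = +36 mm. x points to the nose, z up
- knob_bore (a point): Centre of the knob's underside (23 mm below its centre), the mouth of its D-shaped bore; same axes. The bore is 24 mm deep, radius 9 mm, its flat 4.5 mm from the axis on the nose (+x) side: 1 mm clearance all round on the shaft
- shaft: Bare upright steel D-shaft on the metal plate on top of the green bag sealer, near its right-hand (-y) end. Origin: on the axis at the shaft's foot, on top of a round black collar (40 mm wide, 4 mm thick) on which the home knob's underside rests (knob centre 23 mm above). z up, x to the flat, as is a white line on the collar. The home knob's x points the same way. Stiff to turn (0.2 N m)
- shaft_tip (a point): Top of the shaft on its axis, 20 mm above its foot. The shaft is 16 mm across, its flat 3.5 mm from the axis, with a 2.5 mm bevel at the tip. The sealer's plate is 14 mm below the shaft's foot when the shaft is up; within 75 mm of the axis nothing else stands higher
- plunger (a joint): How far the shaft with its collar is pressed straight down into the sealer (m): 0 up, 0.008 at the stop. A spring holds it up: about 4 N to start it moving, 11 N at the stop. It springs back up when let go
- round_knob: Another knob, round, black, 42 mm wide, 34 mm tall, without a nose; it does not fit, leave it. Origin: centre of its underside
- tape_roll: Roll of brown tape lying flat, 68 mm across, 24 mm tall; leave it. Origin: centre of its underside
- screwdriver: Screwdriver lying on the bench, 190 mm long; leave it. Origin: under its middle
- stapler: Black stapler, 140 mm long, 55 mm tall; leave it. Origin: centre of its underside
- mug: White mug, 80 mm across, 95 mm tall, handle on its +y side; leave it. Origin: centre of its underside
- pen_cup: Black cup with pens, 72 mm across, 155 mm tall with the pens; leave it. Origin: centre of its underside
Things that resemble listed ones, but are neither listed nor needed, are in the scene too. Leave any green or purple look-alike of the part that bears knob_center alone.

How it is judged:
On the way, in this order (a step that is already met when the one before it is completed fails the run):
1. the pointer knob is lifted clear of the bench (height (world z) of knob_center above 0.06 m), for 0.2 s.
2. the knob sits fully home on the D-shaft, its underside on the collar (z of knob_center in the frame of shaft between 0.02 and 0.0255 m and horizontal distance between knob_center and shaft below 0.004 m and angle between the x axis of knob_center and the x axis of shaft, either way round below 0.25 rad and angle between knob_center's own z axis and vertical below 0.12 rad), for 0.1 s.
At the end, for the whole second after the job is handed in: Knob home on the D-shaft (centre 20 to 25.5 mm above the collar, within 4 mm of the axis, nose within 0.25 rad of the flat, upright within 0.12 rad), pressing on it with over 4 N, the shaft down more than 5 of its 8 mm, the fingers still on the knob with over 2 N (all of step 2 and value of joint plunger above 0.005 m and contact force between knob and shaft above 4 N and contact force between the fingers and knob above 2 N); the arm keeps its last pose, push and grip.
It fails at once if another thing on the bench is moved by more than 30 mm (distance of any of round_knob, tape_roll, screwdriver, stapler, mug, pen_cup from where it was at the start of the episode above 0.03 m).
It also fails if it takes over 38 s, if anything falls off the work surface, if the arm or the gripper's body presses on something with over 40 N, if the wrist force passes 120 N, or if a joint passes its speed limit or range.

## Working session

There is one attempt and no reset: what is moved stays moved. The work goes in short steps, Python scripts to look and compute and a tool call to move; the robot and the scene stay as the last step left them, time stands still between calls to the robot, and variables do not carry over. Pictures are saved under pics/ and viewed, about 8 in all and at most 12, crops included, and the job is handed in when it is done.

Besides the shell and the picture viewer there is one more tool, called after ">>>" as name([rows], argument=value, ...), one row to a line, values as JSON. play_rows: Moves the arm, as the interface text tells. Its arguments: {"type":"object","properties":{"moves":{"type":"array","items":{"type":"array"}}},"required":["moves"]}

```bash
mkdir -p pics; cat > h.py <<'E'
from rig import *
import numpy as np, cv2
def save(p,name): cv2.imwrite('pics/'+name+'.png',p["image"][:,:,::-1])
def show(p,things,f=mark_of):
    for t in things:
        print(t,[(np.round(d["position"],4).tolist(),round(d["conf"],2)) for d in f(p,t)[:4]])
def pix(p,w):
    c=np.array(p["rotation"]).T@(np.array(w)-p["xyz"]); u=np.array(p["camera_matrix"])@c; return u[:2]/u[2]
def cloud(p):
    d=p["depth"];K=np.array(p["camera_matrix"]);v,u=np.indices(d.shape)
    c=np.stack([(u-K[0,2])/K[0,0]*d,(v-K[1,2])/K[1,1]*d,d],-1)
    return c@np.array(p["rotation"]).T+p["xyz"]
E
python3 - <<'E'
from h import *
s=sense();print({k:np.round(v,3).tolist() for k,v in s.items()})
ims=[]
for n in("top","scene"):
    p=grab_frame(n);ims.append(p);print(n,np.round(p["xyz"],3),np.round(p["camera_matrix"],1).tolist())
    save(p,n)
    show(p,["knob_center","knob_bore","shaft","shaft_tip","round_knob","stapler","pen_cup","mug"])
E
```

```text
{'time_s': 0.0, 'joint_pos': [-1.237, 0.327, -0.194, 1.052, 0.0, 1.437], 'joint_velocities': [-0.001, -0.001, -0.001, 0.002, -0.0, -0.001], 'joint_efforts': [0.0, -44.34, 26.244, 0.016, -0.0, -0.0], 'eef_pos': [0.248, -0.49, 0.23], 'tool_rot': [-3.054, -0.728, 0.0], 'wrist_force': [0.379, -0.554, 0.001], 'ft_torque': [-0.036, -0.022, -0.049], 'width': 0.085}
top [ 0.534 -0.042  1.033] [[509.2, 0.0, 284.3], [0.0, 509.2, 213.3], [0.0, 0.0, 1.0]]
knob_center [([0.6255, -0.1075, 0.0202], 0.92), ([0.5588, -0.1774, 0.02], 0.79), ([0.5437, -0.0036, 0.0266], 0.69), ([0.531, 0.1532, 0.0854], 0.27)]
knob_bore [([0.5468, -0.0, 0.0001], 0.93), ([0.6258, -0.1114, 0.0001], 0.82), ([0.557, -0.1737, 0.0019], 0.61)]
shaft [([0.533, 0.1541, 0.0824], 0.84)]
shaft_tip [([0.5333, 0.1541, 0.104], 0.7)]
round_knob [([0.5245, -0.2862, -0.0014], 0.84)]
stapler [([0.7777, -0.0391, -0.0033], 0.87)]
pen_cup [([0.7524, 0.1997, 0.0057], 0.78)]
mug [([0.7181, -0.2767, 0.0014], 0.82)]
scene [0.863 0.441 0.635] [[392.9, 0.0, 280.9], [0.0, 392.9, 213.6], [0.0, 0.0, 1.0]]
knob_center [([0.5435, -0.0054, 0.0256], 0.95), ([0.5557, -0.173, 0.0237], 0.85)]
knob_bore [([0.5617, -0.1727, 0.0001], 0.81), ([0.6211, -0.1036, -0.003], 0.7), ([0.5483, -0.004, -0.0005], 0.62)]
shaft [([0.5356, 0.1481, 0.0811], 0.61)]
shaft_tip []
round_knob []
stapler [([0.7812, -0.0411, 0.0032], 0.61)]
pen_cup [([0.7572, 0.2002, 0.0013], 0.66), ([0.7163, -0.2755, -0.0015], 0.59)]
mug [([0.7196, -0.2748, -0.0003], 0.68), ([0.534, 0.1486, 0.0812], 0.68)]
```

View pics/top.png

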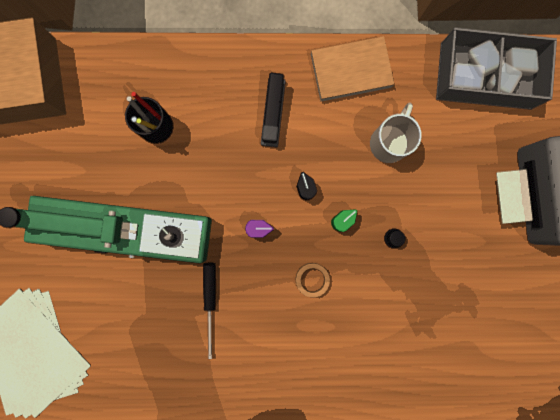

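View pics/scene.png

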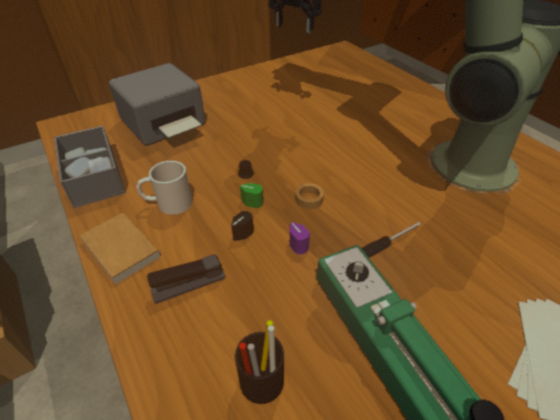

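Black knob at top pixel (306,187), with its nose up and to the left. Purple (259,229) and green (346,219) are look-alikes. The shaft is on the white plate at (170,236). Next I measure the yaws.

```bash
python3 - <<'E'
from h import *
p=grab_frame("top");C=cloud(p)
w=np.array([0.6255,-0.1075,.046]);print(pix(p,w),pix(p,[.533,.154,.1]))
near=(np.hypot(C[...,0]-w[0],C[...,1]-w[1])<.06)
m=near&(C[...,2]>.036)&(C[...,2]<.06)
P=C[m];print(len(P),P[:,2].mean(),np.median(P[:,2]))
# fit teardrop top via mask outline projected at z=.046
v,u=np.nonzero(m);print(u.min(),u.max(),v.min(),v.max())
r=cv2.minAreaRect(P[:,:2].astype(np.float32));print(r)
# white line pixels
g=p["image"].min(2)
wl=m&(g>110);Q=C[wl];print('white',len(Q),Q[:,:2].mean(0) if len(Q) else 0)
if len(Q)>3:
    U,S,V=np.linalg.svd(Q[:,:2]-Q[:,:2].mean(0));print(V[0],np.degrees(np.arctan2(V[0][1],V[0][0])),S)
for z in (.07,.082,.1):
    mm=(np.hypot(C[...,0]-.533,C[...,1]-.154)<.035)&(abs(C[...,2]-z)<.008);print(z,mm.sum(),C[mm].mean(0) if mm.any() else 0)
a=p["image"][150:275,120:360][:,:,::-1]
k=cv2.resize(p["image"][162:212,281:331],(400,400),interpolation=cv2.INTER_CUBIC)
s=cv2.resize(p["image"][211:261,145:195],(400,400),interpolation=cv2.INTER_CUBIC)
cv2.imwrite('pics/crop.png',np.hstack([k,s])[:,:,::-1])
E
```

```text
Traceback (most recent call last):
  File "h.py", line 12, in cloud
    return c@np.array(p["rotation"]).T+p["xyz"]
           ~~~~~~~~~~~~~~~~~~~~~~~~~~~^~~~~~~~~
ValueError: operands could not be broadcast together with shapes (420,560) (3,)
```

```bash
python3 - <<'E'
t=open('h.py').read().replace('import numpy as np, cv2','import numpy as np, cv2\nfrom scipy.spatial.transform import Rotation as Rn\ndef RR(p):\n    r=np.array(p["rotation"]); return r if r.shape==(3,3) else Rn.from_rotvec(r).as_matrix()').replace('np.array(p["rotation"])','RR(p)').replace('r=RR(p); return','r=np.array(p["rotation"]); return')
open('h.py','w').write(t)
E
python3 - <<'E'
from h import *
p=grab_frame("top");print(p["rotation"]);C=cloud(p)
w=np.array([0.6255,-0.1075,.046]);print(pix(p,w),pix(p,[.533,.154,.1]))
near=(np.hypot(C[...,0]-w[0],C[...,1]-w[1])<.06)
m=near&(C[...,2]>.036)&(C[...,2]<.06)
P=C[m];print(len(P),P[:,2].mean(),np.median(P[:,2]))
v,u=np.nonzero(m);print(u.min(),u.max(),v.min(),v.max())
r=cv2.minAreaRect(P[:,:2].astype(np.float32));print(r)
g=p["image"].min(2)
wl=m&(g>110);Q=C[wl];print('white',len(Q),Q[:,:2].mean(0) if len(Q) else 0)
if len(Q)>3:
    U,S,V=np.linalg.svd(Q[:,:2]-Q[:,:2].mean(0));print(V[0],np.degrees(np.arctan2(V[0][1],V[0][0])),S)
for z in (.07,.082,.1):
    mm=(np.hypot(C[...,0]-.533,C[...,1]-.154)<.035)&(abs(C[...,2]-z)<.008);print(z,mm.sum(),C[mm].mean(0) if mm.any() else 0)
k=cv2.resize(p["image"][162:212,281:331],(400,400),interpolation=cv2.INTER_CUBIC)
s=cv2.resize(p["image"][211:261,145:195],(400,400),interpolation=cv2.INTER_CUBIC)
cv2.imwrite('pics/crop.png',np.hstack([k,s])[:,:,::-1])
E
```

```text
[-2.20798421  2.21240095 -0.06501566]
[308.5545834  186.83472119] [167.46121872 234.78546793]
381 0.045603148022746134 0.045651835221958814
297 316 172 198
((0.629413902759552, -0.10304313898086548), (0.05392870679497719, 0.03429296240210533), 15.159440040588379)
white 27 [ 0.63754332 -0.10026002]
[-0.95537515 -0.29539521] -162.81876239945333 [0.04637663 0.00488696]
0.07 711 [0.53404687 0.15286821 0.0714732 ]
0.082 363 [0.5312369  0.15285953 0.08252411]
0.1 53 [0.53017865 0.15181309 0.10240296]
```

View pics/crop.png

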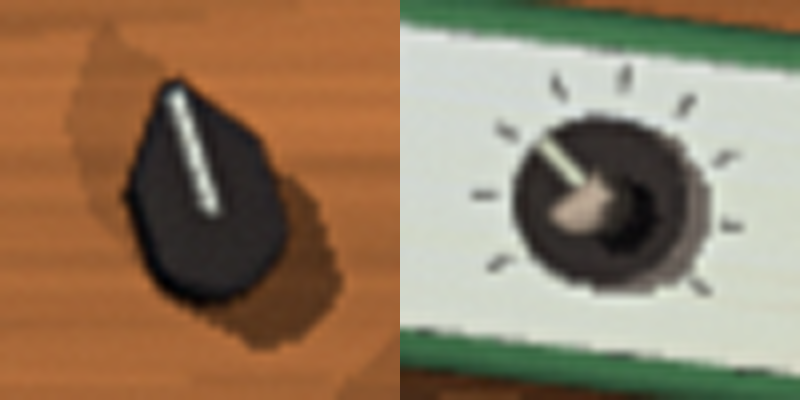

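Knob is at about (0.621,-0.105), yaw about 16°. Shaft is at about (0.530,0.152) with its foot at z≈0.082, and the flat at about 42°. Moving above the knob.

>>> play_rows([
  [[0.11,-0.038,0],0,0],
  [[0.22,-0.076,0],0.06,0],
  [[0.33,-0.114,0],0.12,0],
  [[0.44,-0.152,0],0.19,0],
  [[0.507,-0.175,0.02],0.19,0],
])

```text
time_s: 1.62
eef_pos: [0.4671, -0.2655, 0.2275]
tool_rot: [3.11, 0.434, 0.002]
wrist_force: [1.0, -0.8, -1.4]
width: 0.0848
```

```bash
cat >> h.py <<'E'
def to(x,y,z,yaw):
    s=sense();R=Rn.from_rotvec(s["tool_rot"]).as_matrix();e=np.array(s["eef_pos"])
    yt=np.arctan2(R[1,0],R[0,0]);d=R.T@(np.array([x,y,z])-e)
    print('t',s["time_s"],'tcp',np.round(e,4),'yaw',round(yt,3),'zax',np.round(R[:,2],3),'F',np.round(s["wrist_force"],1),'w',round(s["width"],4),'q',np.round(s["joint_pos"],2))
    print('shift',np.round(d,4),'turn',round((yt-yaw+np.pi)%(2*np.pi)-np.pi,3))
E
python3 -c "
from h import *
print(globals().get('pinch_z'))
to(.6212,-.1054,.1,.28)"
```

```text
0.0187
t 1.625 tcp [ 0.4671 -0.2655  0.2275] yaw 0.277 zax [ 0.001 -0.001 -1.   ] F [ 1.  -0.8 -1.4] w 0.0848 q [-0.65  0.3  -0.23  1.03 -0.    2.21]
shift [ 0.1919 -0.112   0.1275] turn -0.003
```

>>> play_rows([
  [[0.05,-0.029,0.02],0,0],
  [[0.1,-0.058,0.04],0,0],
  [[0.15,-0.087,0.07],0,0],
  [[0.192,-0.112,0.1],0,0],
  [[0.192,-0.112,0.1],0,0],
])

```text
time_s: 2.25
eef_pos: [0.6193, -0.1029, 0.1235]
tool_rot: [-3.108, -0.442, 0.006]
wrist_force: [-0.5, 0.2, -0.2]
width: 0.0854
```

```bash
python3 - <<'E'
from h import *
to(.6212,-.1054,.012,.28)
p=grab_frame("wrist");save(p,"w1");print(p["xyz"],p["rotation"],p["camera_matrix"])
show(p,["knob_center","knob_bore"])
E
```

```text
t 2.25 tcp [ 0.6193 -0.1029  0.1235] yaw 0.283 zax [-0.004  0.002 -1.   ] F [-0.5  0.2 -0.2] w 0.0854 q [-0.28  0.56 -0.12  0.9   0.    2.58]
shift [0.0015 0.0033 0.1115] turn 0.003
[ 0.69337896 -0.08397797  0.26682802] [ 2.31163332 -1.73564684 -0.26655641] [[325.1922621    0.         278.20676815]
 [  0.         325.1922621  203.5752132 ]
 [  0.           0.           1.        ]]
knob_center [([0.6274, -0.1062, 0.0226], 0.94), ([0.5603, -0.1758, 0.0221], 0.78), ([0.5466, -0.0003, 0.0238], 0.68)]
knob_bore [([0.5605, -0.1702, 0.002], 0.97), ([0.5415, -0.004, 0.0025], 0.88)]
```

View pics/w1.png

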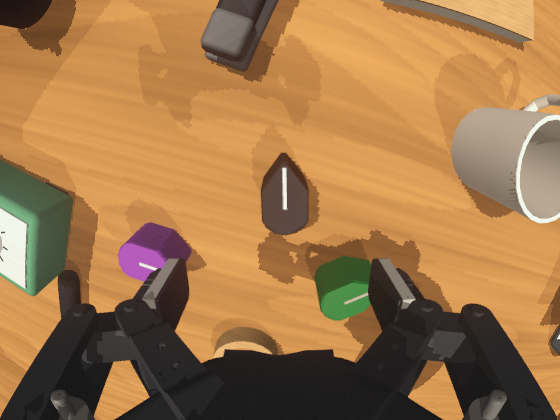

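Nose is aligned with the tool x axis: the knob shows at (285,195) and the white line is vertical. Descend and grip.

>>> play_rows([
  [[0.003,0.002,0.04],0,0],
  [[0.003,0.002,0.075],0,0],
  [[0.003,0.002,0.1],0,0],
  [[0.003,0.002,0.11],0,0],
  [[0.003,0.002,0.11],0,0.4],
])

```text
time_s: 3.02
eef_pos: [0.6228, -0.1085, 0.0176]
tool_rot: [3.111, 0.433, 0.0]
wrist_force: [-0.4, -0.2, 0.0]
width: 0.0701
```

>>> play_rows([
  [[0,0,0],0,1],
  [[0,0,0],0,1],
  [[0,0,0],0,1],
  [[0,0,0],0,1],
  [[0,0,0],0,1],
])

```text
time_s: 3.65
eef_pos: [0.6242, -0.1079, 0.0186]
tool_rot: [3.11, 0.435, 0.004]
wrist_force: [-0.4, -0.2, 5.9]
width: 0.0327
```

```bash
python3 -c "
from h import *
to(.6212,-.1054,.15,.28)"
```

```text
t 3.65 tcp [ 0.6242 -0.1079  0.0186] yaw 0.278 zax [ 0.003 -0.001 -1.   ] F [-0.4 -0.2  5.9] w 0.0327 q [-0.29  0.68 -0.21  0.68 -0.    2.58]
shift [-0.0019 -0.003  -0.1314] turn -0.002
```

>>> play_rows([
  [[0,0,-0.04],0,1],
  [[0,0,-0.1],0,1],
  [[0,-0.02,-0.15],0,1],
  [[-0.02,-0.06,-0.16],-0.12,1],
  [[-0.04,-0.12,-0.16],-0.27,1],
])

```text
time_s: 4.28
eef_pos: [0.5528, -0.0037, 0.1787]
tool_rot: [3.022, 0.853, 0.006]
wrist_force: [1.1, 2.0, -0.3]
width: 0.0332
```

```bash
python3 -c "
from h import *
to(.478,.105,.18,.733)"
```

```text
t 4.275 tcp [ 0.5528 -0.0037  0.1787] yaw 0.55 zax [ 0.004 -0.    -1.   ] F [ 1.1  2.  -0.3] w 0.0332 q [-0.14  0.37 -0.27  0.93  0.    2.45]
shift [-0.0069 -0.1317 -0.0017] turn -0.183
```

>>> play_rows([
  [[-0.002,-0.05,0],-0.12,1],
  [[-0.005,-0.1,0],-0.18,1],
  [[-0.007,-0.132,0],-0.18,1],
  [[-0.007,-0.132,0],-0.18,1],
  [[-0.007,-0.132,0],-0.18,1],
])

```text
time_s: 4.9
eef_pos: [0.4779, 0.1051, 0.1773]
tool_rot: [2.935, 1.118, 0.002]
wrist_force: [0.1, -0.5, -0.7]
width: 0.033
```

```bash
python3 - <<'E'
from h import *
to(.530,.152,.18,.733)
p=grab_frame("wrist");save(p,"w2");show(p,["knob_center","shaft","shaft_tip"]);np.savez('w2.npz',**{k:p[k] for k in("image","depth","camera_matrix","xyz","rotation")})
q=grab_frame("top");show(q,["knob_center","shaft","shaft_tip"]);save(q,"t2");np.savez('t2.npz',**{k:q[k] for k in("image","depth","camera_matrix","xyz","rotation")})
r=grab_frame("scene");show(r,["knob_center","knob_bore"])
E
```

```text
t 4.9 tcp [0.4779 0.1051 0.1773] yaw 0.728 zax [ 0.001 -0.    -1.   ] F [ 0.1 -0.5 -0.7] w 0.033 q [ 0.07  0.26 -0.43  0.88 -0.    2.48]
shift [ 0.0701 -0.0003 -0.0027] turn -0.005
knob_center [([0.542, 0.0002, 0.0216], 0.95), ([0.5625, -0.1743, 0.0222], 0.86)]
shaft [([0.5288, 0.152, 0.0872], 0.71)]
shaft_tip [([0.5345, 0.1534, 0.1059], 0.82)]
knob_center [([0.5466, -0.0026, 0.0239], 0.67), ([0.5579, -0.1772, 0.0197], 0.65), ([0.4789, 0.0996, 0.1831], 0.57)]
shaft [([0.5322, 0.1493, 0.0843], 0.68), ([0.3833, 0.0925, -0.002], 0.33)]
shaft_tip [([0.534, 0.1504, 0.1063], 0.66)]
knob_center [([0.4762, 0.1005, 0.1794], 0.92), ([0.5544, -0.173, 0.0226], 0.92), ([0.5454, -0.0039, 0.0275], 0.85)]
knob_bore [([0.5446, -0.0091, 0.0013], 0.93), ([0.477, 0.1054, 0.1551], 0.91), ([0.5607, -0.1731, -0.0018], 0.82), ([0.5204, -0.2826, 0.0008], 0.52)]
```

View pics/w2.png

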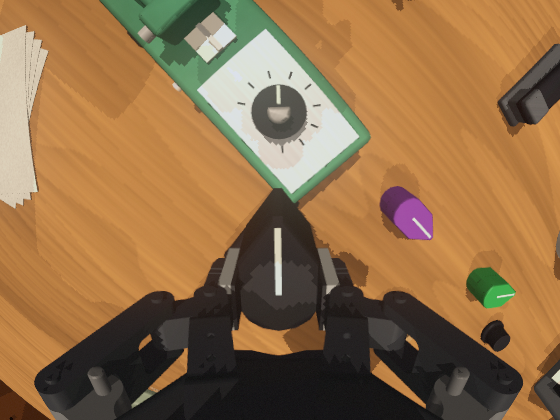

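In the wrist image the knob line (278,230-295) and collar line (278,85-103) are parallel and nearly collinear, so the yaw is right. Next is the offset between them from the same camera.

```bash
cat >> h.py <<'E'
def fcloud(p):
    d=p["depth"];K=np.array(p["camera_matrix"]);v,u=np.indices(d.shape)
    a=(u-K[0,2])/K[0,0];b=(v-K[1,2])/K[1,1];th=np.hypot(a,b);k=np.tan(th)/np.maximum(th,1e-9)
    return np.stack([a*k*d,b*k*d,d],-1)@RR(p).T+p["xyz"]
E
python3 - <<'E'
from h import *
s=sense();R=Rn.from_rotvec(s["tool_rot"]).as_matrix();e=np.array(s["eef_pos"])
p=dict(np.load('w2.npz'));W=fcloud(p);T=(W-e)@R   # tool coords
v,u=np.indices(p["depth"].shape);g=p["image"].min(2).astype(int);im=p["image"].astype(int)
def st(n,m):
    P=T[m];print(n,m.sum(),'mean',np.round(P.mean(0),4),'min',np.round(P.min(0),4),'max',np.round(P.max(0),4))
    return P
# regions
box=(abs(u-278)<35)&(v>75)&(v<150)
z=W[...,2]
tip=st('tip',box&(z>.096)&(z<.112))
print('world tip',W[box&(z>.096)&(z<.112)].mean(0))
col=st('collar',box&(z>.078)&(z<.092)&(g<110))
c,rad=cv2.minEnclosingCircle(col[:,:2].astype(np.float32));print('collar circ',c,rad)
wl=(abs(u-278)<8)&(v>80)&(v<106)&(g>140)&(z>.075);P=st('cline',wl)
d=np.linalg.svd(P[:,:2]-P[:,:2].mean(0))[2][0];print('cline ang',np.arctan(d[1]/d[0]))
kn=(abs(u-278)<60)&(v>180)&(v<335)&(abs(T[...,2]+.028)<.006);P=st('knobtop',kn)
wl=(abs(u-278)<10)&(v>220)&(v<300)&(g>140);P=st('kline',wl)
d=np.linalg.svd(P[:,:2]-P[:,:2].mean(0))[2][0];print('kline ang',np.arctan(d[1]/d[0]))
print('knob z levels',np.percentile(T[(abs(u-278)<25)&(v>240)&(v<310)][:,2],[5,50,95]))
E
```

```text
tip 339 mean [0.0705 0.0029 0.0726] min [ 0.0645 -0.0047  0.0697] max [0.0753 0.0106 0.0758]
world tip [0.53188826 0.14988262 0.10424013]
collar 1883 mean [0.0717 0.003  0.0918] min [ 0.0526 -0.0162  0.0892] max [0.0913 0.0227 0.094 ]
collar circ (0.07190358638763428, 0.00298901810310781) 0.019848179072141647
cline 71 mean [0.0846 0.0026 0.0882] min [ 0.0752  0.0012 -0.1441] max [0.0919 0.0041 0.0932]
cline ang -0.055821054942283024
knobtop 7958 mean [ 0.0083  0.0025 -0.0286] min [-0.019  -0.0229 -0.034 ] max [ 0.035   0.0279 -0.022 ]
kline 431 mean [ 0.0161  0.0024 -0.0302] min [ 0.0003  0.0012 -0.1441] max [ 0.0752  0.0037 -0.0274]
kline ang -0.007579287953929112
knob z levels [-0.02976514 -0.02880069 -0.02787447]
```

>>> play_rows([
  [[0.036,0,0],0,1],
  [[0.0725,0.0005,0],-0.02,1],
  [[0.0725,0.0005,0.03],-0.02,1],
  [[0.0725,0.0005,0.046],-0.02,1],
  [[0.0725,0.0005,0.046],-0.02,1],
])

```text
time_s: 6.08
eef_pos: [0.5301, 0.1528, 0.1296]
tool_rot: [-2.924, -1.147, 0.006]
wrist_force: [0.2, 0.3, 0.3]
width: 0.0329
```

```bash
python3 - <<'E'
from h import *
R=Rn.from_rotvec([2.935,1.118,.002]).as_matrix()
g=np.array([.4779,.1051,.1773])+R@np.array([.0725,.0005,.0746]);print('home',g)
to(*g,.733+.015)
for n in("scene","top"):
    p=grab_frame(n);show(p,["knob_center","knob_bore","shaft","shaft_tip"])
    if n=="scene":
        a=p["image"][200:330,290:430];cv2.imwrite('pics/s3.png',cv2.resize(a,None,fx=5,fy=4.5)[:,:,::-1])
E
```

```text
home [0.53247093 0.15293461 0.10276461]
t 6.075 tcp [0.5301 0.1528 0.1296] yaw 0.748 zax [-0.004 -0.001 -1.   ] F [0.2 0.3 0.3] w 0.0329 q [ 0.15  0.42 -0.33  0.82 -0.    2.54]
shift [0.0019 0.0016 0.0268] turn -0.0
knob_center [([0.5463, -0.0038, 0.0252], 0.98), ([0.5301, 0.145, 0.1342], 0.76), ([0.5549, -0.1723, 0.025], 0.76)]
knob_bore [([0.5616, -0.1755, -0.0028], 0.81), ([0.53, 0.153, 0.1066], 0.75), ([0.5492, -0.0066, -0.0041], 0.58), ([0.534, 0.1496, 0.0803], 0.5)]
shaft [([0.5326, 0.1505, 0.0804], 0.67), ([0.7559, 0.1987, -0.0012], 0.27)]
shaft_tip [([0.5308, 0.1529, 0.1067], 0.67)]
knob_center [([0.543, -0.0037, 0.0255], 0.79), ([0.5625, -0.176, 0.0183], 0.62)]
knob_bore [([0.5484, 0.0021, -0.0008], 0.95), ([0.5567, -0.176, 0.0002], 0.64), ([0.5327, 0.148, 0.1139], 0.51)]
shaft [([0.5334, 0.1521, 0.0829], 0.51)]
shaft_tip [([0.5316, 0.1513, 0.1043], 0.61)]
```

View pics/s3.png

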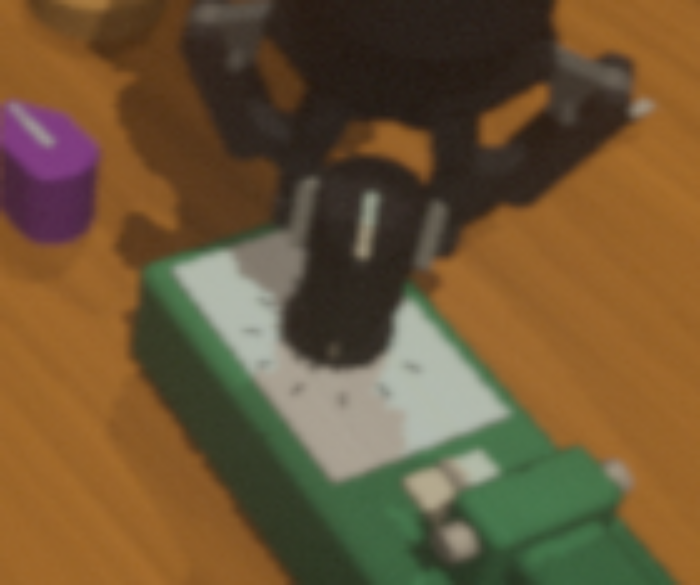

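The knob is above the collar and the collar line is visible just beyond it. Descend gently and watch the force.

>>> play_rows([
  [[0,0,0.005],0,1],
  [[0,0,0.009],0,1],
  [[0,0,0.011],0,1],
  [[0,0,0.013],0,1],
  [[0,0,0.013],0,1],
])

```text
time_s: 7.2
eef_pos: [0.532, 0.1533, 0.1179]
tool_rot: [-2.924, -1.147, -0.001]
wrist_force: [1.5, 1.5, -1.1]
width: 0.0333
```

```bash
python3 - <<'E'
from h import *
E=[]
for i in range(6):
    s=sense();E.append(np.r_[s["eef_pos"],s["wrist_force"],s["ft_torque"]]);p=grab_frame("top")
print(np.round(E,4)); to(.5325,.1529,.1028,.748)
E
```

```text
[[ 0.532   0.1533  0.1179  1.4982  1.5217 -1.101   0.17   -0.2531 -0.0194]
 [ 0.532   0.1533  0.1179  0.8091  1.4981 -1.7855  0.1579 -0.2509  0.0104]
 [ 0.5319  0.1533  0.1179  1.122   0.7422 -1.3874  0.2437 -0.3016 -0.0408]
 [ 0.5319  0.1533  0.1179  1.4433  1.5303 -2.2673  0.2482 -0.2505  0.028 ]
 [ 0.5319  0.1533  0.1179  0.2559  0.843  -1.2503  0.2438 -0.3184 -0.0227]
 [ 0.5319  0.1533  0.118   2.1539  1.2044 -0.8972  0.2141 -0.3293  0.0286]]
t 7.5 tcp [0.5319 0.1533 0.118 ] yaw 0.748 zax [ 0.  0. -1.] F [ 1.1  1.2 -1.7] w 0.0329 q [ 0.15  0.43 -0.34  0.79  0.    2.54]
shift [0.0001 0.0007 0.0152] turn -0.0
```

Engaged about 4 mm with little force. There is a slight lateral push towards +tool x, so I correct 0.5 mm and continue.

>>> play_rows([
  [[0.0005,0,0.003],0,1],
  [[0.0005,0,0.006],0,1],
  [[0.0005,0,0.009],0,1],
  [[0.0005,0,0.011],0,1],
  [[0.0005,0,0.011],0,1],
])

```text
time_s: 8.12
eef_pos: [0.532, 0.1535, 0.1067]
tool_rot: [-2.924, -1.147, 0.001]
wrist_force: [0.4, 0.4, -1.3]
width: 0.033
```

```bash
python3 - <<'E'
from h import *
to(.5325,.1529,.1028,.748);print(np.round(sense()["ft_torque"],2))
p=grab_frame("scene");show(p,["knob_center","shaft"])
E
```

```text
t 8.125 tcp [0.532  0.1535 0.1067] yaw 0.748 zax [-0. -0. -1.] F [ 0.4  0.4 -1.3] w 0.033 q [ 0.15  0.45 -0.36  0.77  0.    2.54]
shift [-0.      0.0008  0.0039] turn -0.0
[ 0.11 -0.18 -0.03]
knob_center [([0.5553, -0.1757, 0.0209], 0.65)]
shaft [([0.5355, 0.1518, 0.0819], 0.37)]
```

>>> play_rows([
  [[0,0,0.002],0,1],
  [[0,0,0.004],0,1],
  [[0,0,0.005],0,1],
  [[0,0,0.005],0,1],
  [[0,0,0.005],0,1],
])

```text
time_s: 8.9
eef_pos: [0.532, 0.1535, 0.1021]
tool_rot: [2.924, 1.147, 0.0]
wrist_force: [-0.9, -0.3, 2.5]
width: 0.0333
```

>>> play_rows([
  [[0,0,0.002],0,1],
  [[0,0,0.003],0,1],
  [[0,0,0.003],0,1],
])

```text
time_s: 9.28
eef_pos: [0.5321, 0.1535, 0.0991]
tool_rot: [2.924, 1.147, 0.0]
wrist_force: [-2.4, -0.1, 5.7]
width: 0.0332
```

>>> play_rows([
  [[0,0,0.002],0,1],
  [[0,0,0.004],0,1],
  [[0,0,0.004],0,1],
  [[0,0,0.004],0,1],
])

```text
time_s: 9.78
eef_pos: [0.5321, 0.1535, 0.0955]
tool_rot: [2.924, 1.147, 0.0]
wrist_force: [-3.3, -0.1, 8.9]
width: 0.0327
```

>>> play_rows([
  [[0,0,0.001],0,1],
  [[0,0,0.001],0,1],
  [[0,0,0.001],0,1],
])

```text
time_s: 10.15
eef_pos: [0.5321, 0.1535, 0.0947]
tool_rot: [2.924, 1.147, 0.001]
wrist_force: [-2.2, -1.8, 9.6]
width: 0.0334
```

```bash
python3 - <<'E'
from h import *
to(.5325,.1529,.0945,.748)
for n in("scene","top"):
    p=grab_frame(n);show(p,["knob_center","shaft"]);save(p,n+"4")
    if n=="scene": cv2.imwrite('pics/s4.png',cv2.resize(p["image"][200:330,290:430],None,fx=5,fy=4.5)[:,:,::-1])
E
```

```text
t 10.15 tcp [0.5321 0.1535 0.0947] yaw 0.748 zax [ 0. -0. -1.] F [-2.2 -1.8  9.6] w 0.0334 q [ 0.15  0.46 -0.37  0.74 -0.    2.54]
shift [-0.0001  0.0007  0.0002] turn -0.0
knob_center [([0.5471, -0.0038, 0.0256], 0.87), ([0.5562, -0.1764, 0.0193], 0.85), ([0.5336, 0.148, 0.1], 0.71), ([0.531, 0.1541, 0.0726], 0.56)]
shaft []
knob_center [([0.5603, -0.1753, 0.0183], 0.93), ([0.5328, 0.1507, 0.0979], 0.65), ([0.5462, -0.0026, 0.0268], 0.65)]
shaft []
```

View pics/s4.png

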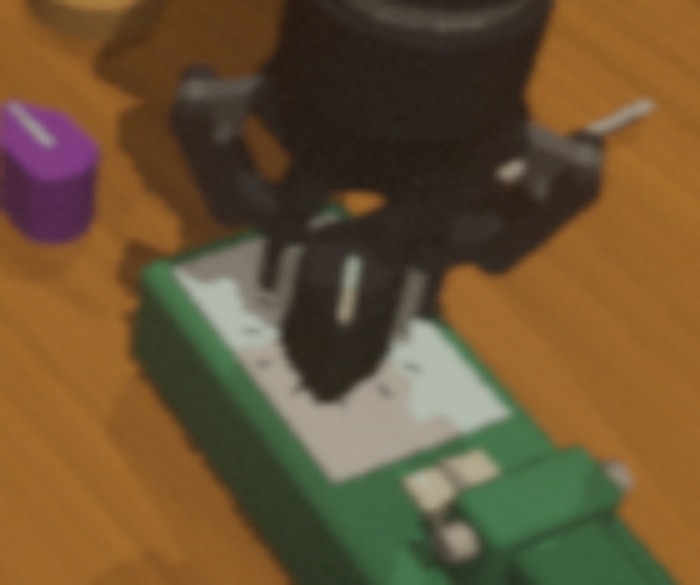

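The knob is right down on the plate, and the spring force matches about 7.5 mm of travel. One more small push to feel the stop.

>>> play_rows([
  [[0,0,0.0005],0,1],
  [[0,0,0.001],0,1],
  [[0,0,0.001],0,1],
  [[0,0,0.001],0,1],
])

```text
time_s: 10.95
eef_pos: [0.5321, 0.1535, 0.0944]
tool_rot: [2.924, 1.147, 0.001]
wrist_force: [-5.0, -1.5, 15.9]
width: 0.033
```

The stop shows clearly: only 0.3 mm of the 1 mm was made and the force jumped to 16 N. Total travel is about 8 mm. Handing in.

```bash
python3 -c "
from h import *
print(finish_job()); to(.532,.1535,.0944,.748)"
```

```text
the job is handed in; nothing more can be done
None
the job is handed in; nothing more can be done
```

The black pointer knob is on the D-shaft and pressed down to the stop. I handed the job in at about 11 s, with the gripper still holding it there.

- **Fit:** I gripped the knob by its flanks and turned it about 27° so its nose matched the flat. It slid on with under 3 N of force.
- **Press:** The collar took the load at a tool height of about 0.1025 m. I pressed on to 0.0944 m, about 8 mm, and the force rose along the expected spring curve. The last 1 mm command moved it only 0.3 mm and the force jumped to 16 N, so that is the stop.
- **Last checks:** The finger opening was steady at 33 mm and the tool was upright. In the last pictures the networks placed the knob centre at about (0.533, 0.149, 0.099), some 4 mm from the tool's position in plan, which is about their error. They no longer found the shaft under the knob, so the final fit rests on force, travel and the earlier wrist-camera alignment.
- **Other things on the bench:** I did not re-measure whether any of them moved, but I felt no unexpected contact.

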